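Clear the scraper and index the chasing turntable to the next panel

ROBOT

A 7-joint arm with a two-finger parallel gripper is mounted at the origin on the work surface. World frame = base frame: x ahead of the robot, y to its left, z up, the work surface at z = 0. Lengths are in mm, angles in rad, forces in N, time in s.
With the tool pointing down it reaches from about 400 to 900 mm from the base axis. Payload 5.6 kg.
Tool frame: the origin (TCP) lies midway between the tips of the shut fingers; the grasp point (between the pads) lies 19 mm behind it; z points along the fingers, y is the line along which they close (so a half turn about z gives the same grasp; the last joint's range is limited). The gripper opens to 92 mm and grips with 3 to 60 N. Pads are 20 mm wide; open, the fingers measure 128 mm over their backs; the gripper's body (75 mm by 189 mm) begins 69 mm behind the grasp point.
Start: joints at [-1.321, 0.468, -0.012, 1.603, 0.006, 1.071, -0.056], TCP at [187.655, 622.331, 177.292] pointing down, gripper open.
Joint ranges: [-2.53, 2.53], [-0.31, 2.02], [-1.57, 1.55], [0.28, 2.44], [-1.29, 4.43], [0.15, 1.84], [-2.92, 2.92]. Speed limits (rad/s): [2.57, 2.57, 3.14, 3.14, 3.14, 3.14, 3.14].

INTERFACE

Orientations are given as a rotation vector (axis times angle).
In Python, from cell import robot, grip, kin, viewer gives the robot as it stands. Calls block until the motion is done:
- robot.movep(position, orientation): joint-space move of the TCP to a pose.
- robot.servo_line(position, feed=150, rotation=None): straight line of the TCP; rotation=None keeps the orientation; feed is the mean speed in mm/s.
- robot.goto_joints(angles): joint-space move.
- grip(opening, newtons=None): opening from 0.0 (shut) to 1.0 (fully open); newtons is the grip in N (None keeps the last); returns when the fingers have stopped.
- robot.hold(seconds).
- kin.ik(position, orientation): joint angles nearest the present ones, or None.
- robot.observe(): the state.
- viewer.read_camera(name): name is "scene" or "top" or "wrist"; returns the picture (420x560x3 uint8, red, green, blue); there is no depth.
- viewer.camera_info(name): a dict with "camera_matrix" (3x3 intrinsics, pixels), "R" (3x3) and "t" (3): a world point X has camera coordinates R X + t. Camera axes: x right, y down, z forward; pixel columns grow to the right and rows downward; lengths in mm; the calibration is good to about 2 mm. A picture is of the moment at which its call begins: read the wrist's pose just before it. camera_info takes no time and is no camera call; for the wrist camera it gives the pose at the moment of the call.
A pose or a line that the arm cannot do raises robot.IKError and nothing moves.
- robot.job_done(): hands the job in; it is judged then, once.
Trained networks look in the newest picture that a camera, given by its name, has taken for a name from the list of things; names that differ only in an ending like _2 or _b are one class to them, and where a whole thing is asked for, a point or a joint stands for the part that bears it (a point fixed in the world has none). Each returns a list of dicts, best first, with "confidence" (0 to 1); they miss things now and then, are a little off and sometimes report something else, mostly with a low value. They report only what shows in the picture. A call takes as long as a camera call.
- viewer.silhouettes(name, camera): "mask" (420x560 bool, what is visible of it).
- viewer.pinpoint(name, camera): "at" ([x, y, z] in mm, in the coordinates of the camera as it stood for that picture, good to about 4 mm: a listed point, or the origin of a listed thing).
The state is a dict: "t": time; "joints": joint angles; "joint_velocities": joint speeds; "joint_torque": joint torques, N m; "tcp_pos": TCP position; "tcp_rot": TCP orientation; "contact_force": force on the tool from outside, world axes, zero at the start; "wrist_torque": the same for the moment, N m; "grip_width": opening from 0.0 (shut) to 1.0 (fully open); "grip_force": force on a finger pad.
Only numpy, scipy, OpenCV 4.12 (cv2) and the standard library are available. Lean on these libraries where they do the work, as an engineer would, in place of code of your own. Each camera call takes 0.05 s, during which the arm holds its last target. There are 200 camera calls.

TASK

The panel of the brass dish at the pointer is finished: bring up the next one. First clear the flat scraper off the dish and slide it blade first into the free slot of the tool block, fully home with its shoulder against the block; then turn the turntable, which has hand knobs for it, exactly one station clockwise as seen from above, and leave it resting in that station. Leave the other things on the bench where they are.

Things in the scene. Friction and masses are not known exactly. Their poses are not given: they have to be found in the camera images.
- base: fixed iron base of the indexing turntable; origin on the bench under the turning axis, z up. On its -x side an arm reaches 207 mm from the axis and carries an iron housing 40 mm wide and 58 mm high, with the index pointer on top and a sprung roller that rides in the cusps of the index plate.
- turntable (a joint): turning angle in rad, near 0 at the start station, growing clockwise seen from above; endless both ways. Eight stations, 45 degrees (0.785) apart. The sprung roller holds it at each: about 6 N sideways at a hand knob lifts it out; past half way (22 degrees) the roller drives the plate on by itself to the next station, where it stays when let go.
- dish (a point): on the turning axis, at the face of the brass dish, 69 mm above the bench; turns with it. The dish (174 mm across, partly embossed) is nailed on a grey lead slab (186 mm across, top at 66 mm), and this lies on a dark steel index plate with eight shallow cusps in its rim (240 mm across, 32 to 44 mm above the bench).
- knob0 (a point): top centre, 102 mm above the bench, of one of four upright round wooden hand knobs (18 mm thick, 58 mm high) that stand on the index plate 106 mm from its axis, 90 degrees apart, at 22.5 degrees counter-clockwise from the base's x axis when the joint reads 0; knob1 to knob3 follow counter-clockwise
- knob1 (a point): top centre, 102 mm above the bench, of one of four upright round wooden hand knobs (18 mm thick, 58 mm high) that stand on the index plate 106 mm from its axis, 90 degrees apart
- knob2 (a point): top centre, 102 mm above the bench, of one of four upright round wooden hand knobs (18 mm thick, 58 mm high) that stand on the index plate 106 mm from its axis, 90 degrees apart
- knob3 (a point): top centre, 102 mm above the bench, of one of four upright round wooden hand knobs (18 mm thick, 58 mm high) that stand on the index plate 106 mm from its axis, 90 degrees apart
- scraper: flat scraper, 0.12 kg, lying on the dish: steel strip 2.5 mm thick with a wooden scale, 24 mm wide and 14 mm thick (16.5 mm over all), riveted on top of its handle half. Origin on the underside at the shoulder, half way along, where the scale ends and where it balances: x along the bare blade (85 mm long, 32 mm wide), handle (85 mm) to -x, z up through the scale.
- scraper_tip (a point): middle of the scraper's cutting edge, on the underside, 85 mm in front of its origin
- block: fixed slotted wooden tool block, 100 mm deep (x), 200 mm wide (y), 72 mm high; origin centre of its underside. Three level slots side by side, 70 mm apart, open in its front (-x) face. The two outer slots hold a file and a pitch spatula, whose handles stick out up to 105 mm; the middle slot is free.
- slot (a point): mouth of the free middle slot: centre of the slot's floor line at the block's front face, 30 mm above the bench; x points into the slot, z up. 38 mm wide, 6 mm high, 100 mm deep; floor and roof bevelled over the first 12 mm, so the mouth is open from 26 to 40 mm above the bench. The scraper goes in flat, scale upward, until its shoulder meets the front face.
- hammer: chasing hammer, 260 mm long, lying on the bench; origin under its middle
- brush: wooden bench brush, 190 mm long, lying; origin under its middle
- wax_tin: closed round aluminium tin, 72 mm across, 34 mm high; origin centre of its underside
- blanks: stack of four round brass blanks, 64 mm across, 12 mm high; origin centre of its underside
- punch_a: steel chasing punch, 10 mm square, 112 mm long, lying; origin on its underside near its middle
- punch_b: second such punch, with a broader end
- nail_cup: open copper cup of nails, 72 mm across, 45 mm high; origin centre of its underside

How it is judged:
By the outcome, as a careful person would: the job done as asked, in the order asked, and still so for the second after the job is handed in, with the robot touching nothing.
It also fails if it takes over 64 s, if anything falls off the work surface, if the arm or the gripper's body presses on something with over 40 N, if the wrist force passes 120 N, or if a joint passes its speed limit or range.

## Working session

There is one attempt and no reset: what is moved stays moved. The work goes in short steps, each a Python script; the robot and the scene stay as the last script left them, time stands still between calls to the robot, and variables do not carry over. Pictures are saved under pics/ and viewed, at most 13 in all, crops included, and the job is handed in when it is done.

```bash
ls; mkdir -p pics; cat > h.py <<'E'
import numpy as np, cv2
from cell import robot, grip, kin, viewer
from scipy.spatial.transform import Rotation as R
def snap(c,fn=None):
    ci=viewer.camera_info(c); im=viewer.read_camera(c)
    if fn: cv2.imwrite('pics/'+fn,im[:,:,::-1])
    return ci,im
def world(ci,p): return np.array(ci['R']).T@(np.array(p)-np.array(ci['t']))
def proj(ci,X):
    q=np.array(ci['camera_matrix'])@(np.array(ci['R'])@np.array(X)+np.array(ci['t'])); return q[:2]/q[2]
def ray(ci,uv,z):
    d=np.array(ci['R']).T@np.linalg.solve(np.array(ci['camera_matrix']),[uv[0],uv[1],1]); c=-np.array(ci['R']).T@np.array(ci['t'])
    return c+d*(z-c[2])/d[2]
def pin(ci,n,c):
    return [(round(r['confidence'],2),world(ci,r['at']).round(1).tolist()) for r in viewer.pinpoint(n,c)]
E
python3 - <<'E'
from h import *
print(robot.observe())
for c in ['top','scene']:
    ci,im=snap(c,c+'0.png')
    print(c,'campos',(-np.array(ci['R']).T@np.array(ci['t'])).round())
    for n in ['base','dish','knob0','knob1','knob2','knob3','scraper','scraper_tip','block','slot','hammer','brush','nail_cup','wax_tin']: print(n,pin(ci,n,c)[:3])
E
```

```text
pics
{'t': 0.0, 'joints': array([-1.32097431,  0.46837315, -0.01163156,  1.60361921,  0.00596498,
        1.07140726, -0.05630434]), 'joint_velocities': array([ 0.00105326,  0.00094033, -0.00081536,  0.00134186, -0.00053291,
        0.00156971,  0.00037144]), 'joint_torque': array([-7.38614181e-04, -5.20580292e+01, -1.26646829e-02, -2.43738163e+01,
       -5.65491663e-02,  1.74966082e-02,  1.54046570e-04]), 'tcp_pos': array([187.48088441, 621.692135  , 176.34485753]), 'tcp_rot': array([-4.58388345e-01, -3.10778915e+00,  2.76950754e-03]), 'contact_force': array([ 0.56682049, -0.2700641 , -0.52731204]), 'wrist_torque': array([-0.03515915,  0.01531863,  0.00168258]), 'grip_force': 0.0, 'grip_width': 1.0021098533886217}
top campos [ 345.   41. 1339.]
base [(0.39, [564.4, 38.7, 1.1])]
dish [(0.83, [554.8, -184.4, 72.9])]
knob0 [(0.95, [447.0, -192.8, 100.1]), (0.78, [567.6, -288.7, 102.2]), (0.59, [657.9, -165.7, 103.2])]
knob1 [(0.95, [447.0, -192.8, 100.1]), (0.78, [567.6, -288.7, 102.2]), (0.59, [657.9, -165.7, 103.2])]
knob2 [(0.95, [447.0, -192.8, 100.1]), (0.78, [567.6, -288.7, 102.
[... 696 characters left out ...]
 [(0.83, [537.2, -73.1, 106.6]), (0.74, [563.1, -287.4, 100.4]), (0.73, [653.6, -168.9, 101.2])]
knob2 [(0.83, [537.2, -73.1, 106.6]), (0.74, [563.1, -287.4, 100.4]), (0.73, [653.6, -168.9, 101.2])]
knob3 [(0.83, [537.2, -73.1, 106.6]), (0.74, [563.1, -287.4, 100.4]), (0.73, [653.6, -168.9, 101.2])]
scraper [(0.86, [557.3, -184.5, 67.9])]
scraper_tip [(0.75, [636.6, -178.3, 67.9])]
block [(0.75, [644.6, 320.4, -1.6]), (0.44, [447.8, -194.6, 102.7])]
slot [(0.78, [592.9, 303.0, 27.6]), (0.26, [639.8, -183.2, 64.0])]
hammer [(0.8, [474.6, -448.5, 0.7])]
brush [(0.69, [773.8, 136.8, 4.3]), (0.62, [429.1, 517.8, -0.5])]
nail_cup [(0.67, [791.8, 2.5, -1.1])]
wax_tin [(0.94, [775.8, 138.5, -1.9])]
```

View pics/top0.png

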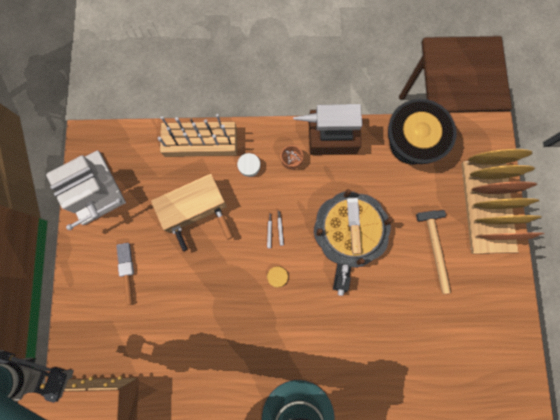

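View pics/scene0.png

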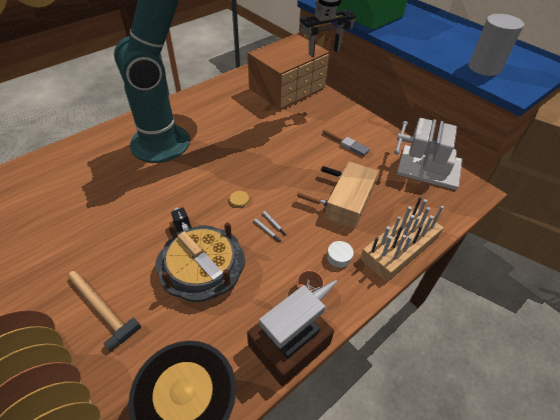

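Top view: scraper on the dish at about px (355,222) with its blade to +x. The pointer housing is at (343,280), and the block at (188,203) has two occupied outer slots. The network points match these. Next I'll take wrist views above the block front and the dish.

```bash
cat >> h.py <<'E'
def rot(psi,flip=False): return (R.from_euler('z',psi+(np.pi if flip else 0))*R.from_euler('x',np.pi)).as_rotvec()
def xyzyaw():
    o=robot.observe(); M=R.from_rotvec(o['tcp_rot']).as_matrix(); return o['tcp_pos'].round(1),np.degrees(np.arctan2(M[1,0],M[0,0])).round(2),round(o['t'],2)
E
python3 - <<'E'
from h import *
p=robot.observe()['tcp_pos']
robot.servo_line([p[0]+60,p[1]-20,300],feed=200)
for f in (0,1): print(f,[kin.ik(q,rot(y,f)) is not None for q,y in (([540,290,300],.3),([480,-182,300],0.03))], kin.ik([540,290,300],rot(.3,f)))
def look(pos,yaw,names,fn):
    c=[rot(yaw,f) for f in (0,1)]
    js=[(abs(kin.ik(pos,r)[6]),i) for i,r in enumerate(c) if kin.ik(pos,r) is not None]
    robot.movep(pos,c[min(js)[1]]); print(xyzyaw())
    robot.hold(.3)
    ci,im=snap('wrist',fn); print('cam',(-ci['R'].T@ci['t']).round(1))
    for n in names: print(n,pin(ci,n,'wrist')[:4])
look([540,290,300],.3,['slot','block'],'w_block.png')
look([480,-182,300],.03,['dish','knob0','scraper','scraper_tip','base'],'w_dish.png')
E
```

```text
0 [True, True] [-0.9898862   0.33080267  0.58168594  1.57915312 -0.18693916  1.28775356
 -1.65151951]
1 [True, True] [-0.65027825  0.30753062  0.13310634  1.55621062 -0.04193796  1.2806467
  1.3594528 ]
(array([539.1, 291.4, 299.6]), np.float64(-162.7), 3.92)
cam [463.8 265.9 508. ]
slot [(0.8, [596.9, 298.1, 31.8])]
block [(0.71, [642.3, 318.3, 4.7])]
(array([ 480.4, -181.3,  299.9]), np.float64(1.83), 6.32)
cam [ 560.9 -180.3  508. ]
dish [(0.58, [551.8, -180.0, 68.6])]
knob0 [(0.96, [454.0, -200.4, 104.1]), (0.93, [567.2, -289.1, 100.3]), (0.78, [543.0, -75.0, 100.8]), (0.72, [661.7, -168.1, 100.7])]
scraper [(0.58, [559.6, -182.1, 69.1])]
scraper_tip [(0.56, [640.3, -181.3, 71.2]), (0.48, [454.9, -201.6, 105.7])]
base [(0.81, [550.3, -188.9, -0.3])]
```

View pics/w_block.png

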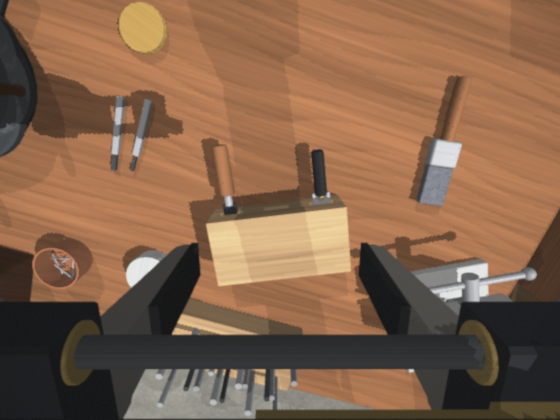

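View pics/w_dish.png

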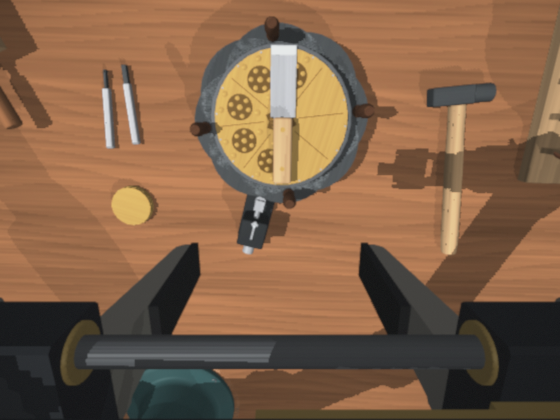

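Block view: top corners near (208,222), (348,206), (350,270) and (218,284). Dish view: blade end corners at (271,45) and (298,45), handle end at (272–291,184). One knob is at (289,199), just behind the handle end.

```bash
python3 - <<'E'
from h import *
def ref(fn,pts,z,ci,w=4):
    g=cv2.cvtColor(cv2.imread('pics/'+fn),cv2.COLOR_BGR2GRAY)
    p=cv2.cornerSubPix(g,np.float32(pts).reshape(-1,1,2),(w,w),(-1,-1),(3,50,.01)).reshape(-1,2)
    W=np.array([ray(ci,a,z)[:2] for a in p]); print(p.round(1).tolist(),W.round(1).tolist()); return W
# current wrist cam is unchanged since w_dish
ci=viewer.camera_info('wrist')
b=ref('w_dish.png',[(271,45),(298,45)],71.5,ci); h=ref('w_dish.png',[(272,184),(291,184)],85.5,ci)
bm,hm=b.mean(0),h.mean(0); print('tip',bm,'hend',hm,'L',np.linalg.norm(bm-hm),'yaw',np.degrees(np.arctan2(*(bm-hm)[::-1])), 'w',np.linalg.norm(b[0]-b[1]),np.linalg.norm(h[0]-h[1]))
# block camera pose: rebuild from tool->cam transform
o=robot.observe(); Rt=R.from_rotvec(o['tcp_rot']).as_matrix(); Rc=ci['R'].T; c=-ci['R'].T@ci['t']
A=Rt.T@Rc; d=Rt.T@(c-o['tcp_pos'])
Rb=R.from_euler('z',np.radians(-162.7)).as_matrix()@R.from_euler('x',np.pi).as_matrix()
R2=(Rb@A).T; c2=np.array([463.8,265.9,508.0]); print('check cam',Rb@d+[539.1,291.4,299.6])
cb={'R':R2,'t':-R2@c2,'camera_matrix':ci['camera_matrix']}
k=ref('w_block.png',[(208,222),(348,206),(350,270),(218,284)],72,cb)
print('sides',[round(float(np.linalg.norm(k[i]-k[(i+1)%4])),1) for i in range(4)])
v=k[0]-k[1]; print('front yaw',np.degrees(np.arctan2(v[0],-v[1])),'back', np.degrees(np.arctan2((k[3]-k[2])[0],-(k[3]-k[2])[1])),'mouth',(k[0]+k[1])/2,'center',k.mean(0))
m=(k[0]+k[1])/2; print('f',ci['camera_matrix'])
for z in (26,30,40): print(z,proj(cb,[m[0],m[1],z]))
np.savez('cal.npz',A=A,d=d)
E
```

```text
[[271.6000061035156, 43.79999923706055], [295.70001220703125, 44.20000076293945]] [[641.9, -168.9], [642.3, -198.4]]
[[274.8999938964844, 184.0], [288.5, 184.6999969482422]] [[470.3, -177.5], [469.9, -195.6]]
tip [ 642.10213626 -183.66600734] hend [ 470.07228572 -186.52265974] L 172.05356707084147 yaw 0.9513411995816785 w 29.435220473656916 18.08884522506331
check cam [461.71005025 268.30905162 507.66408251]
[[205.39999389648438, 223.60000610351562], [345.70001220703125, 206.5], [351.79998779296875, 269.29998779296875], [217.6999969482422, 285.6000061035156]] [[638.9, 210.1], [556.0, 392.2], [644.4, 434.9], [729.9, 251.1]]
sides [200.1, 98.2, 202.7, 99.8]
front yaw 24.47503795916647 back 24.93648235339274 mouth [597.41516134 301.11152045] center [642.28505916 322.05889381]
f [[323.54202848   0.         279.0545487 ]
 [  0.         323.54202848 208.87796595]
 [  0.           0.           1.        ]]
26 [275.35955969 206.15497806]
30 [275.33011998 206.87121753]
40 [275.25449557 208.71108565]
```

```bash
python3 - <<'E'
from h import *
y=np.radians(1.0); r=rot(y)
g=np.array([556.5,-185.0])-22*np.array([np.cos(y),np.sin(y)])
grip(0.6)
robot.movep([*g,140],r); robot.servo_line([*g,90],feed=120,rotation=r); f0=robot.observe()['contact_force']
robot.servo_line([*g,73.5],feed=40); print(xyzyaw(),robot.observe()['contact_force']-f0)
grip(0.0,40); o=robot.observe(); print('w',o['grip_width']*92,o['grip_force'],o['contact_force']-f0)
robot.servo_line([*g,90],feed=60); robot.servo_line([*g,190],feed=150)
o=robot.observe(); print('w',o['grip_width']*92,o['grip_force'],xyzyaw(),o['contact_force'])
ci,im=snap('wrist','w_held.png')
for n in ('scraper','scraper_tip'): print(n,pin(ci,n,'wrist')[:2])
E
```

```text
(array([ 534.4, -185.5,   73.4]), np.float64(0.99), 9.45) [-0.53208389  0.05927494  0.13557364]
w 0.457679016230067 0.0 [-1.19315901  0.20776982  0.83480245]
w 0.07357899243917196 0.0 (array([ 534. , -184.8,  189.2]), np.float64(1.02), 11.58) [-0.09462699 -0.9380974   0.3240229 ]
scraper [(0.77, [555.3, -181.2, 69.1])]
scraper_tip [(0.84, [643.3, -183.1, 69.9])]
```

View pics/w_held.png

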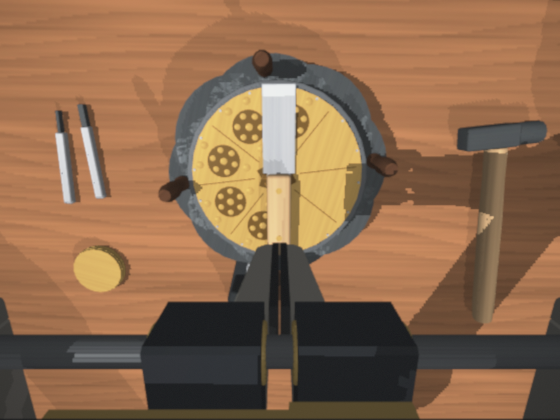

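The fingers shut fully on nothing, and the scraper is still in place with its shoulder at (280,175). I'll probe the handle's top height with the shut fingers before grasping again.

```bash
python3 - <<'E'
from h import *
r=rot(np.radians(1.0)); g=[534.5,-185]
robot.servo_line([*g,94],feed=150,rotation=r); f0=robot.observe()['contact_force']
for z in np.arange(92,77,-2):
    robot.servo_line([*g,z],feed=60); f=robot.observe()['contact_force']-f0
    print(z,robot.observe()['tcp_pos'].round(1),f.round(1))
    if f[2]>3: break
ci,im=snap('scene','s_probe.png')
u,v=proj(ci,[534,-185,80]).astype(int); print(u,v)
cv2.imwrite('pics/s_probe_c.png',cv2.resize(im[max(v-90,0):v+60,u-100:u+100,::-1],(800,600)))
E
```

```text
92 [ 535.  -185.    92.6] [ 1.  -0.3  0.4]
90 [ 534.5 -184.9   90. ] [-0.3 -0.3  0.1]
88 [ 534.4 -184.9   87.8] [ 0.2 -1.4  0.1]
86 [ 534.4 -185.    85.9] [ 0.2 -0.5  0.2]
84 [ 534.4 -185.    83.9] [ 0.4 -0.6 -0.6]
82 [ 534.4 -185.    81.9] [ 0.  -0.6 -0.5]
80 [ 534.4 -185.    79.9] [ 0.6 -0.4  0. ]
78 [ 534.4 -184.9   77.9] [-0.2  0.3 -0.1]
193 247
```

View pics/s_probe_c.png

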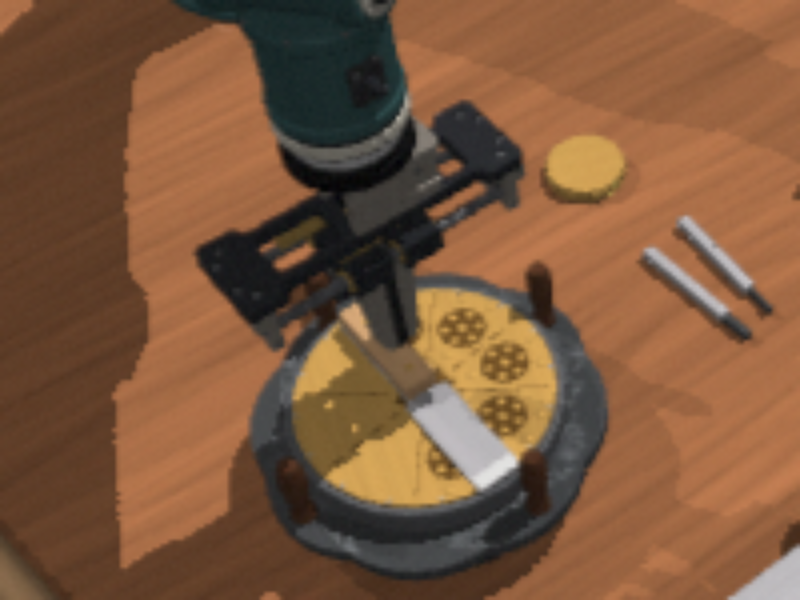

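The tip appears to hover just over the handle at crop (403,345), so I'll probe lower.

```bash
python3 - <<'E'
from h import *
ci,im=snap('scene')
print([proj(ci,[534.4,-185,z]).round(1).tolist() for z in (78,88,98)])
f0=robot.observe()['contact_force']; g=[534.5,-185]
for z in np.arange(77,62,-1):
    robot.servo_line([*g,z],feed=60); f=robot.observe()['contact_force']-f0
    print(z,robot.observe()['tcp_pos'].round(1),f.round(1))
    if f[2]>3: break
print([ (n,pin(ci,n,'scene')[:2]) for n in ('scraper','scraper_tip')], xyzyaw())
E
```

```text
[[193.5, 248.5], [193.0, 246.3], [192.4, 244.0]]
77 [ 534.4 -185.    76.9] [-1.9  0.   0.9]
76 [ 534.5 -185.    75.9] [-0.5 -0.6  1.8]
75 [ 534.4 -185.    74.9] [-1.3  0.3  1.7]
74 [ 534.4 -185.    73.9] [-1.7  0.2  1.2]
73 [ 534.4 -185.    72.9] [-0.9  0.4  1.4]
72 [ 534.4 -185.    71.9] [-0.7  0.2  0.7]
71 [ 534.5 -185.    70.9] [-2.2 -0.5  0.6]
70 [ 534.5 -185.    69.9] [-1.3  0.9  1.2]
69 [ 534.4 -185.    68.9] [-1.9 -0.3  0.5]
68 [ 534.4 -185.    67.9] [-2.   0.2  1.1]
67 [ 534.4 -185.    66.9] [-0.9 -0.1  0.6]
66 [ 534.5 -185.    65.9] [-0.8 -0.   0. ]
65 [ 534.5 -185.    64.9] [-0.9  0.2  0.6]
64 [ 534.5 -185.    63.9] [-0.8 -0.   2.3]
63 [ 534.4 -185.    62.9] [-1.1 -0.4  0.9]
[('scraper', [(0.9, [555.2, -190.1, 69.3])]), ('scraper_tip', [(0.96, [637.0, -182.3, 68.0])])] (array([ 534.5, -185. ,   63. ]), np.float64(1.0), 18.48)
```

```bash
python3 - <<'E'
from h import *
ci,im=snap('scene'); ct,it=snap('top')
def crop(ci,im,X,s,k):
    u,v=proj(ci,X).astype(int); a=cv2.resize(im[v-s:v+s,u-s:u+s,::-1],(400,400),interpolation=cv2.INTER_CUBIC)
    print(u,v); return a
out=np.hstack([crop(ci,im,[534,-185,85],40,5),crop(ct,it,[534,-185,85],50,4)])
cv2.imwrite('pics/both.png',out)
E
```

```text
193 246
355 232
```

View pics/both.png

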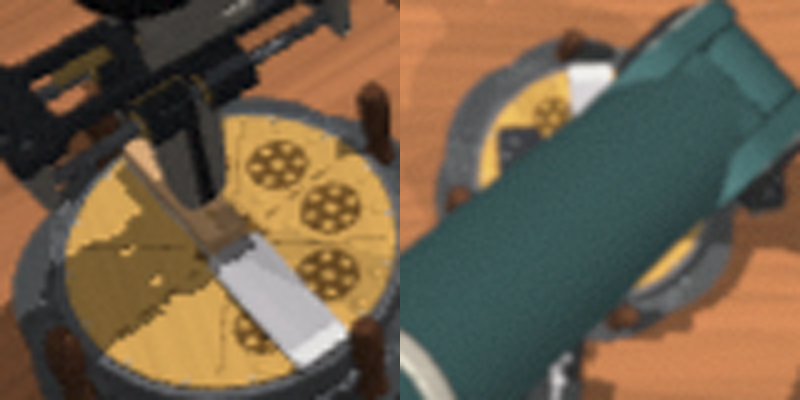

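The tip in the scene crop at (203,207) is about 20 mm higher than the state says, hovering at the handle top. I'll keep probing down to touch and measure that offset.

```bash
python3 - <<'E'
from h import *
def mf():
    return np.mean([robot.observe()['contact_force'] for _ in range(1)],0)
f0=mf(); g=[534.5,-185]
for z in np.arange(62.5,50,-.5):
    robot.servo_line([*g,z],feed=40); f=mf()-f0
    if f[2]>2: robot.hold(.05); f=mf()-f0; print(z,robot.observe()['tcp_pos'].round(2),f.round(1))
    if f[2]>4: break
else: print('none',xyzyaw(),f)
print(xyzyaw())
E
```

```text
none (array([ 534.5, -185. ,   50.5]), np.float64(1.0), 24.82) [-0.20114587  1.87418516 -0.12848937]
(array([ 534.5, -185. ,   50.5]), np.float64(1.0), 24.82)
```

```bash
python3 - <<'E'
from h import *
ci,im=snap('scene'); cw,iw=snap('wrist')
u,v=proj(ci,[534,-185,85]).astype(int)
a=cv2.resize(im[v-40:v+40,u-40:u+40,::-1],(400,400),interpolation=cv2.INTER_CUBIC)
b=cv2.resize(iw[100:380,140:420,::-1],(400,400))
cv2.imwrite('pics/both2.png',np.hstack([a,b])); o=robot.observe(); print(o['tcp_rot'],o['joint_torque'].round(1),o['grip_width'])
print('wrist proj tcp',proj(cw,o['tcp_pos']),'cam',(-cw['R'].T@cw['t']).round(1))
print('ahead', proj(cw,[534,-185,72]))
E
```

```text
[3.14143794e+00 2.74419246e-02 9.64858461e-05] [  0.  -43.4  13.  -16.5  -0.   -0.    0. ] 0.005474098554228161
wrist proj tcp [277.99441924 235.72780123] cam [ 615.3 -184.5  258.5]
ahead [277.82178081 249.01375099]
```

View pics/both2.png

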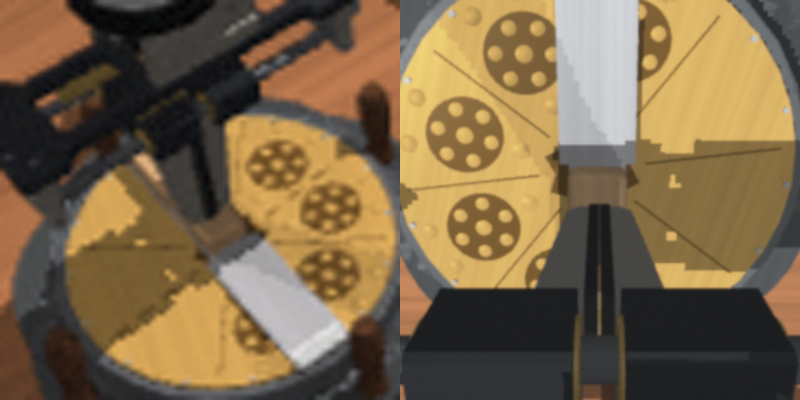

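Wrist geometry, taking the front edge of the 20 mm wide finger at x≈544, puts the real tips at about z≈88 while the state reads 50.5. The fingers therefore end roughly 37 mm short of the reported TCP. The lack of contact so far means the offset is at least 35 mm, so a reported z of 36 is safe for the grasp.

```bash
python3 - <<'E'
from h import *
grip(0.5); g=[534.5,-185]; f0=robot.observe()['contact_force']
robot.servo_line([*g,42],feed=80); print((robot.observe()['contact_force']-f0).round(1))
robot.servo_line([*g,36.5],feed=40); print((robot.observe()['contact_force']-f0).round(1))
grip(0.0,40); o=robot.observe(); print('w',o['grip_width']*92,o['grip_force'],(o['contact_force']-f0).round(1),xyzyaw())
E
```

```text
[ 1.5 -0.6 -0.2]
[ 0.1 -0.   0.4]
w 23.592078686960075 39.99594569206238 [-0.1  0.8  1.8] (array([ 534.6, -184.9,   36.6]), np.float64(1.01), 26.73)
```

Gripped: 23.6 mm at 40 N. Now lift, check the hold, and go to the pre-insert pose for a wrist look.

```bash
python3 - <<'E'
from h import *
g=[534.5,-185]
robot.servo_line([*g,120],feed=120)
o=robot.observe(); print('w',o['grip_width']*92,o['grip_force'])
y=np.radians(24.7); d=np.array([np.cos(y),np.sin(y)]); m=np.array([597.3,301.])
t=m-137*d; robot.movep([*t,70],rot(y)); robot.hold(.2); print(xyzyaw())
ci,im=snap('wrist','w_pre.png'); np.savez('pre.npz',**ci)
for n in ('slot','scraper','scraper_tip','block'): print(n,pin(ci,n,'wrist')[:2])
cs,_=snap('scene')
for n in ('slot','scraper','scraper_tip'): print(n,pin(cs,n,'scene')[:2])
E
```

```text
w 23.58605764513854 39.9954092502594
(array([473.4, 242.8,  70.2]), np.float64(24.59), 29.38)
slot [(0.85, [597.9, 296.9, 28.6])]
scraper [(0.8, [491.3, 253.3, 100.7])]
scraper_tip [(0.72, [572.5, 287.0, 104.0])]
block []
slot [(0.63, [594.3, 307.0, 30.4]), (0.45, [413.3, 50.7, 1.1])]
scraper [(0.66, [492.0, 251.1, 100.8])]
scraper_tip [(0.92, [562.8, 289.2, 98.7]), (0.64, [566.1, -283.8, 103.4])]
```

View pics/w_pre.png

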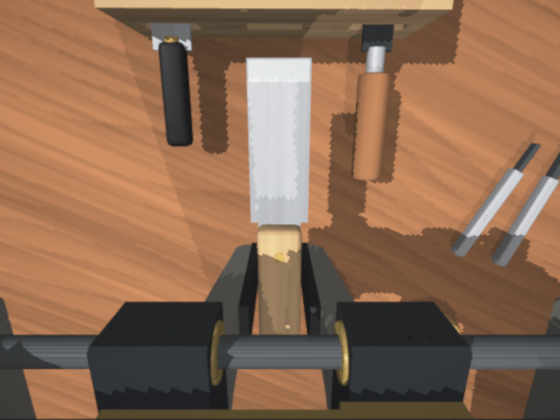

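Wrist view: blade tip corners at (247,58) and (311,58), shoulder around (250–309,222). The block's front top edge runs from (97,10) to (453,9), with the neighbouring tools on either side. Now the lateral and yaw error from these pixels.

```bash
python3 - <<'E'
from h import *
ci=dict(np.load('pre.npz')); im=cv2.imread('pics/w_pre.png'); hsv=cv2.cvtColor(im,cv2.COLOR_BGR2HSV); g=cv2.cvtColor(im,cv2.COLOR_BGR2GRAY).astype(float)
# blade: edges per row (low saturation)
S=hsv[:,:,1]<70; rows=range(70,215,5); e=[]
for r in rows:
    c=np.where(S[r,225:335])[0]+225; e.append((c.min(),c.max()+1))
e=np.array(e,float)
zt=70.2+32.4+2.5
P=np.array([ray(ci,((a+b)/2,r+.5),zt)[:2] for (a,b),r in zip(e,rows)]); wd=[np.linalg.norm(ray(ci,(a,r),zt)-ray(ci,(b,r),zt)) for (a,b),r in zip(e,rows)]
f=np.polyfit(P[:,0],P[:,1],1); print('blade yaw',np.degrees(np.arctan(f[0])),'width',np.median(wd), 'res',np.std(P[:,1]-np.polyval(f,P[:,0])))
tip=ray(ci,(279.2,58),zt)[:2]; print('tip',tip)
# block bottom edge of top face: per column brightness drop in rows 3..20
cols=np.arange(110,440,10); ed=[]
for c in cols: 
    dd=np.diff(cv2.blur(g,(5,1))[2:20,c]); ed.append(2+np.argmin(dd)+1)
ed=np.array(ed,float); print(ed.astype(int).tolist())
q=np.polyfit(cols,ed,1)
for r in (3,6): 
    row=hsv[r].astype(int); print(r,[(c,g[r,c].astype(int).item(),row[c,1].item()) for c in list(range(90,102,1))],[(c,g[r,c].astype(int).item(),row[c,1].item()) for c in range(446,460)])
W=[ray(ci,(c,np.polyval(q,c)),72)[:2] for c in (98,452)]; v=W[0]-W[1]
print('front yaw',np.degrees(np.arctan2(-v[0],v[1])),'len',np.linalg.norm(v),'mid',(W[0]+W[1])/2)
E
```

```text
blade yaw 24.699843698514798 width 32.48588030875492 res 0.1201385842183806
tip [570.62253804 285.95998244]
[8, 8, 8, 8, 8, 8, 8, 8, 8, 8, 8, 9, 9, 9, 9, 9, 9, 9, 9, 9, 9, 9, 9, 9, 9, 9, 9, 9, 9, 9, 10, 10, 10]
3 [(90, 131, 134), (91, 133, 133), (92, 132, 133), (93, 139, 129), (94, 165, 112), (95, 186, 99), (96, 189, 99), (97, 189, 97), (98, 188, 99), (99, 189, 97), (100, 189, 99), (101, 189, 99)] [(446, 196, 94), (447, 197, 94), (448, 196, 94), (449, 196, 95), (450, 196, 94), (451, 194, 96), (452, 169, 103), (453, 116, 112), (454, 87, 124), (455, 83, 126), (456, 83, 126), (457, 82, 129), (458, 82, 129), (459, 81, 130)]
6 [(90, 132, 133), (91, 132, 133), (92, 132, 133), (93, 135, 130), (94, 154, 118), (95, 179, 105), (96, 185, 100), (97, 186, 99), (98, 186, 99), (99, 186, 99), (100, 186, 99), (101, 186, 99)] [(446, 197, 94), (447, 196, 95), (448, 197, 94), (449, 196, 95), (450, 197, 94), (451, 193, 95), (452, 159, 103), (453, 97, 116), (454, 82, 127), (455, 83, 127), (456, 82, 129), (457, 82, 129), (458, 82, 130), (459, 83, 124)]
front yaw 24.211037383687717 len 198.98211783708157 mid [597.27895996 300.62837803]
```

```bash
cat > ins.py <<'E'
from h import *
y=np.radians(24.4); d=np.array([np.cos(y),np.sin(y)]); n=np.array([-d[1],d[0]]); m=np.array([596.9,301.3])
def go(s,z=-0.7,lat=0,feed=100): robot.servo_line([*(m+(s-21.3)*d+(1.2+lat)*n),z],feed=feed,rotation=rot(y))
def rep(s,f0):
    o=robot.observe(); f=o['contact_force']-f0; print(s,'ax %.1f lat %.1f z %.1f'%(f[:2]@d,f[:2]@n,f[2]),'lag %.1f'%((o['tcp_pos'][:2]-m)@d+21.3),o['tcp_pos'].round(1),'M',o['wrist_torque'].round(2),round(o['t'],2)); return f[:2]@d
E
python3 - <<'E'
from ins import *
go(-105); robot.hold(.2); o=robot.observe(); f0=o['contact_force']; np.save('f0.npy',f0); rep(-105,f0)
for s in (-78,-66,-50,-30,-10):
    go(s,feed=70); a=rep(s,f0)
    if a<-8: break
E
```

```text
-105 ax 0.0 lat 0.0 z 0.0 lag -104.6 [ 4.817e+02  2.505e+02 -1.000e-01] M [-0.08  0.13  0.01] 30.89
-78 ax -1.4 lat 1.4 z -1.1 lag -78.2 [505.9 261.1  -0.9] M [ 0.    0.21 -0.03] 31.43
-66 ax -1.1 lat 0.7 z -1.3 lag -65.9 [517.1 266.3  -0.7] M [-0.07  0.15 -0.03] 31.75
-50 ax -1.4 lat 0.8 z -1.1 lag -50.1 [531.4 272.8  -0.8] M [-0.09  0.18 -0.06] 32.12
-30 ax -1.7 lat 0.8 z -1.0 lag -30.2 [549.5 281.   -0.9] M [-0.07  0.12 -0.01] 32.56
-10 ax -0.8 lat 1.4 z -0.8 lag -10.2 [567.8 289.2  -0.9] M [-0.05  0.19  0.02] 32.99
```

```bash
python3 - <<'E'
from ins import *
f0=np.load('f0.npy')
for s in (-4,-2,-1,0,1,2,3,4,5,6):
    go(s,feed=25); a=rep(s,f0)
    if a<-12: break
ci,im=snap('wrist','w_in.png')
for k in ('scraper','slot'): print(k,pin(ci,k,'wrist')[:2])
print(robot.observe()['grip_width']*92)
cv2.imwrite('pics/w_in_c.png',cv2.resize(im[100:310,140:420,::-1],(800,600)))
E
```

```text
-4 ax -0.2 lat 0.9 z -0.5 lag -4.0 [573.4 291.9  -0.7] M [-0.02  0.12 -0.04] 33.38
-2 ax -0.8 lat -0.0 z -1.6 lag -1.9 [575.3 292.8  -0.7] M [-0.07  0.21  0.04] 33.63
-1 ax -1.1 lat -0.3 z -0.7 lag -1.0 [576.1 293.2  -0.7] M [-0.08  0.14  0.01] 33.88
0 ax -0.9 lat 1.2 z -1.6 lag -0.1 [576.9 293.5  -0.8] M [-0.08  0.23  0.08] 34.13
1 ax -4.3 lat 0.8 z 0.7 lag -0.0 [577.  293.6  -1. ] M [-0.4   1.01 -0.08] 34.38
2 ax -8.4 lat 1.3 z 1.6 lag -0.1 [576.9 293.6  -1.2] M [-0.62  1.54 -0.05] 34.63
3 ax -10.0 lat 0.6 z 3.9 lag -0.1 [576.9 293.6  -1.3] M [-0.85  2.02 -0.  ] 34.88
4 ax -12.5 lat 1.0 z 4.6 lag -0.2 [576.8 293.6  -1.4] M [-1.05  2.54 -0.06] 35.13
scraper [(0.75, [644.1, 320.8, 2.7])]
slot []
23.522080151525724
```

View pics/w_in_c.png

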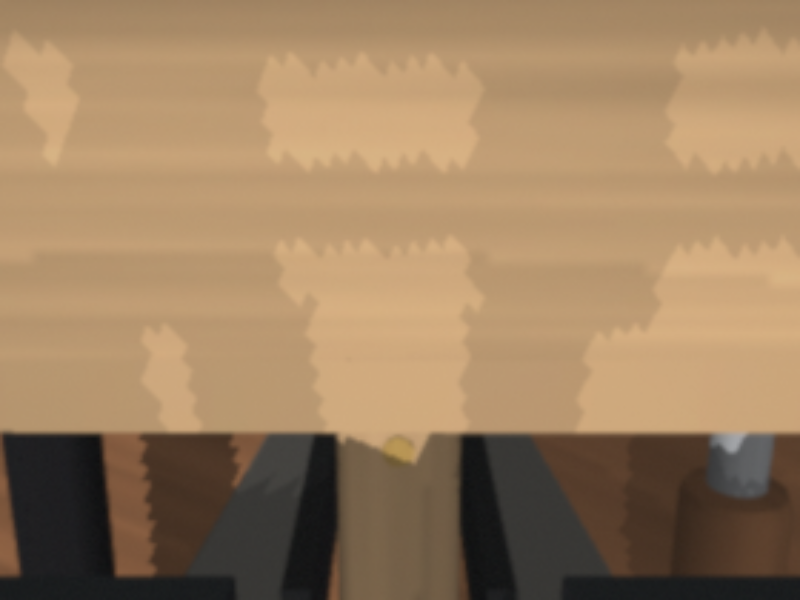

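The shoulder met the block exactly at the expected depth (axial −12.5 N, no further travel), and the view shows the scale right up against the front face. Now release and rise, then look at the slot and knobs.

```bash
python3 - <<'E'
from ins import *
go(0.8,feed=40); grip(0.43)
robot.hold(.1); p=robot.observe()['tcp_pos']
robot.servo_line([p[0],p[1],60],feed=100); robot.servo_line([p[0]-30,p[1]-60,150],feed=200)
cs,_=snap('scene'); print('scr',pin(cs,'scraper','scene')[:2],pin(cs,'slot','scene')[:2])
cw,_=snap('wrist','w_after.png'); print('scr w',pin(cw,'scraper','wrist')[:2])
ax=np.array([553.3,-181.5])
for f in (0,1):
    for a in (7.5,-15,-37.5):
        q=np.radians(a); j=kin.ik([*(ax+106*np.array([np.cos(q),np.sin(q)])),46],rot(q,f)); print(f,a,None if j is None else j.round(2))
print('knobs',pin(cs,'knob0','scene')); ct,_=snap('top'); print(pin(ct,'knob0','top')); print(xyzyaw())
E
```

```text
scr [(0.71, [598.8, 300.1, 29.3]), (0.53, [653.8, -168.4, 101.7])] [(0.93, [595.7, 303.9, 29.8]), (0.73, [564.6, -287.6, 102.0])]
scr w [(0.62, [597.1, 304.3, 30.5]), (0.48, [768.1, 136.5, 5.1])]
0 7.5 [-0.37  0.83  0.89  1.66 -0.73  1.02 -0.68]
0 -15 [-0.34  0.87  0.95  1.64 -0.79  1.06 -0.98]
0 -37.5 [-0.3   0.89  0.99  1.65 -0.83  1.08 -1.29]
1 7.5 [ 0.03  0.66  0.24  1.63 -0.19  0.87  2.05]
1 -15 [ 0.04  0.68  0.32  1.61 -0.26  0.89  1.77]
1 -37.5 [ 0.04  0.69  0.41  1.63 -0.33  0.89  1.49]
knobs [(0.9, [540.6, -74.4, 101.0]), (0.85, [567.6, -286.9, 104.5]), (0.63, [655.5, -169.4, 98.4])]
[(0.97, [448.8, -194.6, 101.5]), (0.92, [565.4, -287.4, 104.4]), (0.79, [654.6, -166.7, 103.2]), (0.69, [536.6, -75.4, 101.2]), (0.2, [430.8, 522.3, -1.9])]
(array([547.9, 234. , 149.5]), np.float64(24.41), 37.93)
```

```bash
cat > turn.py <<'E'
from h import *
ax=np.array([552.5,-181.3]); A0=7.3
def at(a,z,feed=60):
    q=np.radians(A0-a); robot.servo_line([*(ax+106*np.array([np.cos(q),np.sin(q)])),z],feed=feed,rotation=rot(q))
def pose(a,z):
    q=np.radians(A0-a); return [*(ax+106*np.array([np.cos(q),np.sin(q)])),z],rot(q)
E
python3 - <<'E'
from turn import *
robot.movep(*pose(0,140)); robot.hold(.1); f0=robot.observe()['contact_force']
at(0,80,100); print(robot.observe()['contact_force']-f0); at(0,46,60); print(xyzyaw(),robot.observe()['contact_force']-f0)
for a in (7,14,21,28,35,40,45):
    at(a,46,60); o=robot.observe(); print(a,(o['contact_force']-f0).round(1),round(o['t'],2))
robot.hold(.5); print(xyzyaw(),(robot.observe()['contact_force']-f0).round(1))
cs,_=snap('scene'); print(pin(cs,'knob0','scene'))
E
```

```text
[-0.90565092 -0.64722195  0.69450007]
(array([ 657.7, -168.1,   46. ]), np.float64(7.29), 41.04) [-1.57506402 -0.11475437  1.66343636]
7 [-0.2  1.4  1.3] 41.41
14 [-2.   7.4  5.8] 41.77
21 [-0.5  7.   4.1] 42.14
28 [0.1 4.8 2.1] 42.51
35 [2.7 3.8 1. ] 42.88
40 [2.9 1.5 0.9] 43.17
45 [ 1.  -0.5  0.7] 43.48
(array([ 635.9, -246.4,   45.8]), np.float64(-37.72), 43.98) [-1.7 -1.3  0.1]
[(0.71, [607.6, -86.6, 105.8]), (0.7, [465.0, -122.7, 100.4]), (0.58, [495.6, -272.7, 102.2])]
```

```bash
python3 - <<'E'
from turn import *
at(45,120,120); p=robot.observe()['tcp_pos']; robot.movep([480,-150,200],rot(0.03)); robot.hold(.2)
for c,fn in (('wrist','w_end.png'),('scene','s_end.png'),('top','t_end.png')):
    ci,im=snap(c,fn)
    for k in pin(ci,'knob0',c):
        v=np.array(k[1][:2])-ax
        if abs(np.linalg.norm(v)-106)<14: print(c,k,'ang mod90 %.1f'%(np.degrees(np.arctan2(v[1],v[0]))%90))
print(xyzyaw())
E
```

```text
wrist (0.77, [468.3, -128.1, 105.5]) ang mod90 57.7
wrist (0.72, [614.7, -93.0, 100.4]) ang mod90 54.8
wrist (0.63, [645.6, -235.3, 102.1]) ang mod90 59.9
wrist (0.63, [498.2, -274.5, 99.8]) ang mod90 59.8
scene (0.86, [463.6, -121.8, 100.5]) ang mod90 56.2
scene (0.79, [493.2, -272.8, 104.6]) ang mod90 57.1
scene (0.68, [611.9, -90.2, 107.1]) ang mod90 56.9
scene (0.61, [640.3, -240.2, 102.3]) ang mod90 56.1
top (0.9, [641.9, -235.0, 101.7]) ang mod90 59.0
top (0.67, [609.4, -91.7, 100.8]) ang mod90 57.6
(array([ 480. , -150.3,  199.9]), np.float64(1.69), 46.16)
```

View pics/w_end.png

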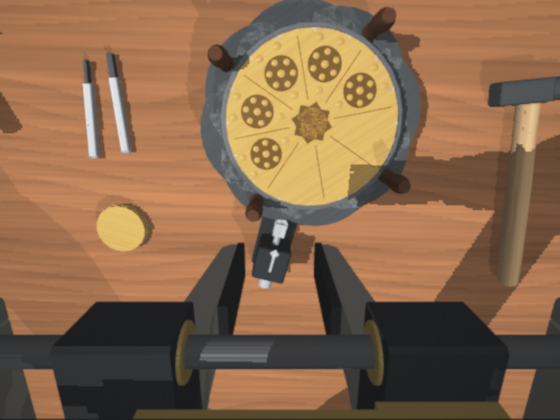

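The scraper is home, and the plate turned about 40° by the knob angles (mean 57.5° mod 90, against 7.4° before), so roughly 5° may be missing. The pointer lies along (266,272)→(280,232), with the dish centre at (312,117). I'll get the base direction from these pixels.

```bash
python3 - <<'E'
from turn import *
ci=viewer.camera_info('wrist')
c=ray(ci,(312,117),69)[:2]; print('dish',c)
for uv,z in (((266,272),62),((280,228),62),((265,285),45)):
    h=ray(ci,uv,z)[:2]; v=h-ax; print(h.round(1),'r %.1f dir %.1f'%(np.linalg.norm(v),np.degrees(np.arctan2(v[1],v[0]))))
g=ray(ci,(266,272),62)[:2]-ray(ci,(280,228),62)[:2]; print('arrow dir',np.degrees(np.arctan2(g[1],g[0])))
# panel boundary lines of the dish: knob vs cusp check from knob base pixels (z=44)
im=cv2.imread('pics/w_end.png'); ci0=ci
for uv in ((385,20),(220,57),(255,208),(396,184)):
    k=ray(ci,uv,100)[:2]-ax; print(np.degrees(np.arctan2(k[1],k[0]))%90,np.linalg.norm(k))
E
```

```text
dish [ 558.02767784 -182.13233521]
[ 380.2 -138.4] r 177.5 dir 166.0
[ 435.9 -153.4] r 119.9 dir 166.5
[ 353.2 -137. ] r 204.2 dir 167.5
arrow dir 164.95594121755641
57.490862221997986 102.44959718239012
57.741309792083854 100.77599639777453
56.89717085751178 98.49949794241627
56.693772383958716 99.10843989599864
```

The base direction (about 165–166°) confirms the start reading was about 0, and the plate now stands about 5° short of the station. Friction left it where the trailing finger stopped. I'll push it the remaining 5°.

```bash
python3 - <<'E'
from turn import *
robot.movep(*pose(42.5,140)); robot.hold(.1); f0=robot.observe()['contact_force']
at(42.5,46,100); print((robot.observe()['contact_force']-f0).round(1))
for a in (45,47.5,49,50.3):
    at(a,46,30); o=robot.observe(); print(a,(o['contact_force']-f0).round(1))
robot.hold(.2); at(45.5,46,60); robot.hold(.2); print((robot.observe()['contact_force']-f0).round(1))
at(45.5,120,150); robot.movep([480,-150,200],rot(0.03)); robot.hold(.2)
al=[]
for c,fn in (('wrist','w_end2.png'),('scene','s_end2.png'),('top','t_end2.png')):
    ci,im=snap(c,fn)
    for k in pin(ci,'knob0',c):
        v=np.array(k[1][:2])-ax
        if abs(np.linalg.norm(v)-106)<14: al.append(np.degrees(np.arctan2(v[1],v[0]))%90)
print(np.round(al,1),np.mean(al),xyzyaw())
E
```

```text
[-1.1  0.1 -1.1]
45 [-0.6  0.1 -0.3]
47.5 [1.2 3.1 1.5]
49 [1.9 3.4 2. ]
50.3 [3.9 4.8 2.6]
[ 0.7  0.5 -0.4]
[56.1 53.2 54.6 56.  54.5 54.2 55.  54.6 55.9 54.4] 54.84592217840062 (array([ 480. , -150.3,  199.9]), np.float64(1.69), 51.9)
```

```bash
cat > rim.py <<'E'
from turn import *
from scipy.ndimage import map_coordinates
ci=viewer.camera_info('wrist'); z=np.load('cal.npz')
Rb=R.from_euler('z',np.radians(1.83)).as_matrix()@np.diag([1,-1,-1.]); Rw=(Rb@z['A']).T; c=Rb@z['d']+[480.4,-181.3,299.9]
cw0={'R':Rw,'t':-Rw@c,'camera_matrix':ci['camera_matrix']}
cs,ct=viewer.camera_info('scene'),viewer.camera_info('top')
th=np.radians(np.arange(0,360,.5)); rr=np.arange(100,130,.5)
def edge(fn,ci,zz=44):
    hsv=cv2.cvtColor(cv2.imread('pics/'+fn),cv2.COLOR_BGR2HSV).astype(float)
    T,Q=np.meshgrid(th,rr,indexing='ij'); X=np.stack([ax[0]+Q*np.cos(T),ax[1]+Q*np.sin(T),0*T+zz],-1)
    q=(X@ci['R'].T+ci['t'])@np.array(ci['camera_matrix']).T; uv=q[...,:2]/q[...,2:]
    s=map_coordinates(hsv[:,:,1],[uv[...,1],uv[...,0]],order=1)
    return (s<90).sum(1)*.5   # plate extent beyond r=100
def phase(p):
    # robust LSQ of harmonics 1,2 (centring) and 8
    M=np.stack([np.ones_like(th)]+[f(k*th) for k in (1,2,8) for f in (np.cos,np.sin)],1); w=np.ones_like(th)
    for _ in range(20):
        x=np.linalg.lstsq(M*w[:,None],p*w,rcond=None)[0]; r=p-M@x; w=1/np.sqrt(1+(r/1.5)**2)
    return np.degrees(np.arctan2(x[6],x[5]))/8, np.hypot(x[5],x[6])
import sys
for nm,l in (('wrist',[('w_dish.png',cw0)]+[(f,ci) for f in sys.argv[1:] if f[0]=='w']),('scene',[('scene0.png',cs)]+[(f,cs) for f in sys.argv[1:] if f[0]=='s']),('top',[('top0.png',ct)]+[(f,ct) for f in sys.argv[1:] if f[0]=='t'])):
    for f,c in l: print(f,'phase %.2f amp %.1f'%phase(edge(f,c)))
E
python3 rim.py w_end.png w_end2.png s_end.png s_end2.png t_end.png t_end2.png
```

```text
w_dish.png phase 7.59 amp 2.5
w_end.png phase 13.01 amp 2.5
w_end2.png phase 9.53 amp 2.5
scene0.png phase 6.59 amp 1.8
s_end.png phase 14.25 amp 2.2
s_end2.png phase 11.09 amp 2.1
top0.png phase 7.66 amp 2.4
t_end.png phase 10.67 amp 0.8
t_end2.png phase 9.71 amp 0.5
```

Relative to the start, the rim phase and the knobs agree the plate is still about 2° short. One small final nudge, then measure.

```bash
python3 - <<'E'
from turn import *
robot.movep(*pose(47,110)); f0=robot.observe()['contact_force']
at(47,46,130)
for a in (51,52.9):
    at(a,46,40); o=robot.observe(); v=o['tcp_pos'][:2]-ax; print(a,(o['contact_force']-f0).round(1),'actual %.2f'%(A0-np.degrees(np.arctan2(v[1],v[0]))))
at(47,46,80); at(47,110,200); robot.movep([480,-150,200],rot(0.03)); robot.hold(.15)
al=[]
for c,fn in (('wrist','w_end3.png'),('scene','s_end3.png')):
    ci,im=snap(c,fn)
    for k in pin(ci,'knob0',c):
        v=np.array(k[1][:2])-ax
        if abs(np.linalg.norm(v)-106)<14: al.append(np.degrees(np.arctan2(v[1],v[0]))%90)
print(np.round(al,1),np.mean(al),xyzyaw())
E
python3 rim.py w_end3.png s_end3.png
```

```text
51 [3.5 3.4 0.4] actual 49.72
52.9 [6.4 7.8 1.4] actual 50.05
[52.3 53.9 53.5 52.8 52.3 54.9 53.5] 53.30785636368804 (array([ 480.2, -150.7,  199.8]), np.float64(1.66), 55.89)
w_dish.png phase 7.59 amp 2.5
w_end3.png phase 8.56 amp 2.5
scene0.png phase 6.59 amp 1.8
s_end3.png phase 10.29 amp 2.1
top0.png phase 7.66 amp 2.4
```

The plate is now within about 1° of a full 45° station and seated against rising resistance. The scraper is home and the robot touches nothing, so I'm handing in.

```bash
python3 -c "
from h import *
print(robot.job_done(), robot.observe()['t'])"
```

```text
the job is handed in; nothing more can be done
the job is handed in; nothing more can be done
```

I slid the scraper fully home in the middle slot, shoulder against the block, then turned the turntable one station clockwise and handed the job in at about 56 s; it took two extra nudges and now rests about 44° on by my measurements, roughly 1° short of the nominal 45°.

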